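Hang the glued-up carrier on the drying rail and slide it under the lamp

TASK

Pick up the plywood carrier, hook it over the round drying rail in the open stretch that the lamp hood does not cover, then slide it along the rail under the hood until it hangs centred on the pointed index post. Leave it hanging freely and still, and leave the glue bottle, the loose gear and the blue glue tray where they are.

Things in the scene. Friction and masses are not known exactly. Their poses are not given: they have to be found in the camera images.
- carrier: Loose plywood carrier, 0.2 kg, 127 x 46 x 141 mm: two upright parallel cheeks (outer faces y = +-23, firm) on a floor. Origin: centre of underside; z up, x to the nose. Side view x, z in mm: body x -65..50, z 0..30; thin nose to x 62; ear x -65..-20, z 30..85; neck x -32..-18, z 85..138. Stands on the mat, nose away from the robot (yaw within 0.3 rad). Hung, it balances upright.
- carrier_grip (a point): Place to grip the carrier's ear, squeezing both cheeks across y (46 mm wide): x -47, y 0, z 60 mm in the carrier's frame; axes as the carrier's.
- carrier_seat (a point): Point in the carrier where the rail's axis lies when hung: x 0, y 0, z 120 mm in its frame. Each cheek's hook arches above it from the neck as an inverted V (30 degree slopes) and ends in a tip x 18..30 reaching down to z 104, so the rail enters from below the 36 mm gap between neck and tip.
- rail_mid (a point): Middle of the fixed rail's axis, 202 mm above the table. Round steel bar, 12 mm diameter; frame: y along the rail, x away from the robot, z up. It is 520 mm long between two wooden posts 18 mm wide at y = +-260, which rise 20 mm above its axis.
- hood: Fixed flat grey lamp hood over one half of the rail, left or right. Origin on the mat, below the rail's axis and the hood's middle; axes as the rail's. Plate x -40..90, y -85..85, z 236..260 mm; legs 14 mm square at x 97, y +-77. Too low to hook the carrier on under it, or for an upright gripper; a tool leaning about 30 to 45 degrees back to the robot fits, gripping the ear.
- mark: Fixed plywood index post with a pointed top, 62 mm tall, 24 wide, under the hood's far side, 100 mm beyond the rail (x). The hung carrier (underside 80 mm above the mat) passes over it. Origin: centre of its underside; axes as the rail's. The carrier's middle must be in line with it: same y along the rail.
- glue: Bystander: cream glue bottle, 54 mm diameter, 110 tall, standing about 140 mm to one side of the carrier. Origin: centre of its underside.
- gear: Bystander: flat plywood gear, 80 mm diameter, 8 thick, lying about 140 mm to the carrier's other side. Origin: centre of its underside.
- gluetray: Bystander: open plastic tray 150 x 100 x 22 mm at the right of the mat. Origin: centre of its underside.
Not all that is in view belongs to the job. What is shaped like the carrier but green is not meant.

How it is judged:
By the outcome, as a careful person would: the job done as asked, in the order asked, and still so for the second after the job is handed in, with the robot touching nothing.
It also fails if it takes over 56 s, if anything falls off the work surface, if the arm or the gripper's body presses on something with over 40 N, if the wrist force passes 120 N, or if a joint passes its speed limit or range.

ROBOT

A 6-joint arm with a two-finger parallel gripper is mounted at the origin on the work surface. World frame = base frame: x ahead of the robot, y to its left, z up, the work surface at z = 0. Lengths are in m, angles in rad, forces in N, time in s.
With the tool pointing down it reaches from about 0.275 to 0.75 m from the base axis. Payload 10.2 kg.
Tool frame: the origin (TCP) lies midway between the tips of the shut fingers; the grasp point (between the pads) lies 19 mm behind it; z points along the fingers, y is the line along which they close (so a half turn about z gives the same grasp; the last joint's range is limited). The gripper opens to 85 mm and grips with 20 to 120 N. Pads are 22 mm wide; open, the fingers measure 114 mm over their backs; the gripper's body (76 mm by 85 mm) begins 54 mm behind the grasp point. The pads swing forward as they close: fully open they stand 13 mm farther back than shut.
Start: joints at [1.052, 0.313, 1.498, -0, 1.331, -0.223], TCP at [0.153, 0.502, 0.231] pointing down, gripper open.
Joint ranges: [-2.94, 2.94], [-0.97, 2.17], [0.19, 2.56], [-1.23, 4.37], [0.02, 3.11], [-2.88, 2.88]. Speed limits (rad/s): [2.39, 2.39, 3.01, 3.14, 3.14, 3.14].

INTERFACE

Orientations are given as a rotation vector (axis times angle).
In Python, from station import * gives the robot as it stands. The module is installed in compiled form; this text tells all that it offers.
- The arm moves only by the tool play_rows, never from a script. Its argument "motion" is a list of rows, each an object of numbers: "jaw": the opening, from 0 (shut) to 1 (fully open); "tx", "ty", "tz": the shift along the tool's x, y, z in mm; "turn": the turn about the tool's z in rad. In form: [{"jaw": .., "tx": .., "ty": .., "tz": .., "turn": ..}, ...]. A call has 1 to 12 rows; each row shifts and turns the commanded pose from where the row before left it, along the tool's axes as they then stand; what a row does not reach is not made up. A row lasts 1/8 s, in which the tool goes at most 62.5 mm and 10.7 degrees, less where a joint would pass 70% of its speed; a pose out of reach is approached as far as the arm can. A call with a gripper value outside its range is refused whole. The fingers move at their own pace and stop on an object; "grip_force" is the grip in N (left out, the last holds). Time passes only in rows, so rows that do not move let the fingers close. It gives the time, the measured TCP pose, the force, the opening and the grip force at its end, in the units of the state.
- sense(): the state, without advancing time (a new reading comes with each control period).
- capture(name): name is "side" or "top"; returns a dict with "frame" (400x640x3 uint8, blue, green, red), "z_map" (400x640 float32, m along the optical axis (not along the pixel's ray), 0 where there is no reading), "vfov" (degrees; the focal length in pixels is half the picture's height over the tangent of half this angle, whatever the lens; pixels are square), "cx", "cy" (the principal point, pixels), "k1" (the pictures are not rectified: a ray, as slopes to the right and down, at radius r is drawn at 1 + k1 r^2 times it, then the intrinsics apply), "cam_to_world" (4x4, takes a point from camera to world coordinates). Camera axes: x right, y down, z forward; pixel columns grow to the right and rows downward; lengths in m; the calibration is good to about 2 mm. A picture is of the moment at which its call begins.
- sign_off(): hands the job in; it is judged then, once.
Trained networks look in the newest picture that a camera, given by its name, has taken for a name from the list of things; names that differ only in an ending like _2 or _b are one class to them, and where a whole thing is asked for, a point or a joint stands for the part that bears it (a point fixed in the world has none). Each returns a list of dicts, best first, with "conf" (0 to 1); they miss things now and then, are a little off and sometimes report something else, mostly with a low value. They report only what shows in the picture. A call takes as long as a camera call. They do not tell look-alikes from the thing itself.
- search_frame(thing, camera): "at" ([x, y, z] in m, in the coordinates of the camera as it stood for that picture, good to about 4 mm: the middle of the surface that is visible of it).
The state is a dict: "t": time; "joints": joint angles; "dq": joint speeds; "joint_torque": joint torques, N m; "position": TCP position; "tool_rot": TCP orientation; "contact_force": force on the tool from outside, world axes, zero at the start; "wrist_torque": the same for the moment, N m; "opening": finger opening in m; "gripper_force": force on a finger pad.
Only numpy, scipy, OpenCV 4.12 (cv2) and the standard library are available. Lean on these libraries where they do the work, as an engineer would, in place of code of your own. Each camera call takes 0.05 s, during which the arm holds its last target. There are 200 camera calls.

## Working session

There is one attempt and no reset: what is moved stays moved. The work goes in short steps, Python scripts to look and compute and a tool call to move; the robot and the scene stay as the last step left them, time stands still between calls to the robot, and variables do not carry over. Pictures are saved under pics/ and viewed, at most 10 in all, crops included, and the job is handed in when it is done.

Besides the shell and the picture viewer there is one more tool, called after "Emit:" as name(argument=value, ...), one argument or row to a line, values as JSON. play_rows: Moves the arm, as the interface text tells. Its arguments: {"type":"object","properties":{"motion":{"type":"array"},"grip_force":{"type":"number"}},"required":["motion"]}

```bash
mkdir -p pics; cat > h.py <<'E'
from station import *
import numpy as np, cv2
from scipy.spatial.transform import Rotation as R
def cloud(c):
    z=c["z_map"];h,w=z.shape;f=h/2/np.tan(np.radians(c["vfov"])/2)
    K=np.array([[f,0,c["cx"]],[0,f,c["cy"]],[0,0,1.]])
    u,v=np.meshgrid(np.arange(w),np.arange(h))
    p=cv2.undistortPoints(np.stack([u,v],-1).reshape(-1,1,2).astype(np.float64),K,np.array([c["k1"],0,0,0.])).reshape(h,w,2)
    P=np.dstack([p*z[...,None],z]);T=np.array(c["cam_to_world"])
    W=P@T[:3,:3].T+T[:3,3]; W[z<=0]=np.nan
    return W
E
python3 - <<'E'
from h import *
for n in ("side","top"):
    c=capture(n);cv2.imwrite(f"pics/{n}0.png",c["frame"]);T=np.array(c["cam_to_world"])
    print(n,T.round(3).tolist(),c["vfov"],c["k1"])
    np.savez(f"{n}0.npz",W=cloud(c),f=c["frame"])
    for t in ("carrier","carrier_grip","carrier_seat","rail_mid","hood","mark","glue","gear","gluetray"):
        for d in search_frame(t,n)[:3]:
            print(t,round(d["conf"],2),(T[:3,:3]@np.array(d["at"])+T[:3,3]).round(3))
print(sense())
E
```

```text
side [[0.775, -0.408, 0.482, -0.142], [-0.631, -0.5, 0.593, -0.999], [-0.001, -0.764, -0.645, 1.062], [0.0, 0.0, 0.0, 1.0]] 44.32639963788004 -0.11185049125460154
carrier 0.88 [ 0.46  -0.096  0.052]
carrier 0.61 [ 0.291 -0.537  0.047]
carrier_grip 0.75 [ 0.287 -0.535  0.049]
carrier_grip 0.68 [ 0.465 -0.098  0.052]
carrier_seat 0.87 [ 0.461 -0.091  0.05 ]
carrier_seat 0.6 [ 0.288 -0.539  0.044]
rail_mid 0.63 [ 0.661 -0.125  0.134]
hood 0.96 [ 0.694 -0.122  0.259]
mark 0.48 [ 0.759 -0.089  0.013]
glue 0.67 [ 0.428 -0.243  0.064]
glue 0.46 [ 0.445 -0.363  0.005]
gear 0.81 [0.401 0.068 0.008]
gear 0.47 [ 0.693 -0.121  0.259]
gluetray 0.7 [ 0.446 -0.363  0.002]
top [[-0.019, -0.99, 0.138, 0.301], [-1.0, 0.02, 0.007, -0.161], [-0.01, -0.138, -0.99, 1.721], [0.0, 0.0, 0.0, 1.0]] 44.83200760761863 -0.15156611623211036
carrier 0.85 [ 0.481 -0.075  0.027]
carrier 0.76 [ 0.29  -0.529  0.033]
carrier 0.22 [0.644 0.123 0.202]
carrier_grip 0.77 [ 0.289 -0.525  0.034]
carrier_seat 0.63 [ 0.289 -0.53   0.036]
carrier_seat 0.56 [ 0.479 -0.075  0.032]
rail_mid 0.81 [0.646 0.122 0.195]
hood 0.57 [ 0.691 -0.105  0.266]
glue 0.57 [ 0.44  -0.228  0.082]
gear 0.62 [0.643 0.119 0.199]
gear 0.6 [0.407 0.069 0.011]
gluetray 0.76 [ 0.449 -0.37   0.006]
{'t': 1.0, 'joints': array([ 1.05158918e+00,  3.12887307e-01,  1.49769611e+00, -1.55479955e-05,
        1.33102100e+00, -2.23416071e-01]), 'dq': array([-0.00115359,  0.00020882,  0.0017399 , -0.00023372,  0.00082998,
       -0.00068248]), 'joint_torque': array([-1.44006356e-05, -4.12188864e+01, -2.59893179e+01, -2.39545216e-04,
        6.70808840e-04, -2.19496127e-05]), 'position': array([0.15305968, 0.50219383, 0.23130214]), 'tool_rot': array([ 4.62928406e-01,  3.10728822e+00, -2.58303175e-05]), 'contact_force': array([-0.06559069,  0.01952008,  0.10177572]), 'wrist_torque': array([ 0.04333601,  0.05689995, -0.00636288]), 'gripper_force': 0.0, 'opening': 0.08554907288637595}
```

View pics/side0.png

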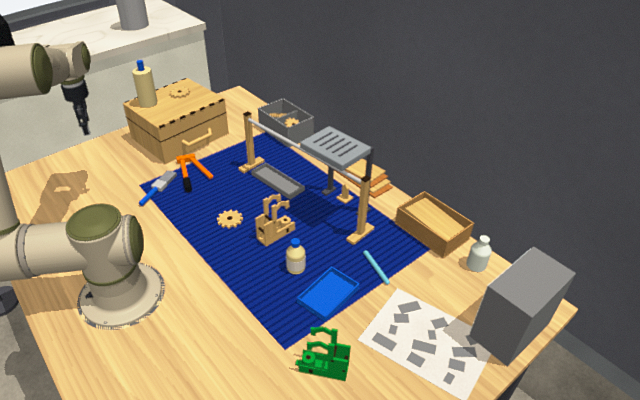

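View pics/top0.png

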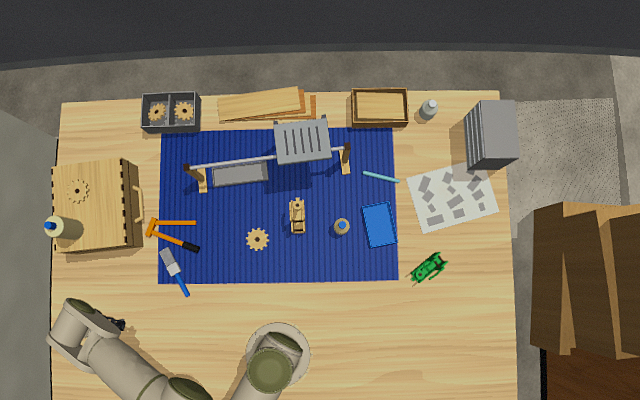

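The side view shows the carrier at (273,220), the hood at (335,147), the mark at (345,190), the glue at (296,258) and the gear at (230,218). In the top view the carrier is at (297,215), and the rail runs from (190,167) to (345,148), slightly yawed, with the hood over its right half. The green look-alike is off the mat. Next I'll measure geometry from the clouds.

```bash
python3 - <<'E'
from h import *
S={n:np.load(f"{n}0.npz") for n in ("side","top")}
def sel(n,x,y,z):
    W=S[n]["W"];m=np.all([(W[...,i]>r[0])&(W[...,i]<r[1]) for i,r in enumerate((x,y,z))],0)
    return W[m],S[n]["f"][m],np.argwhere(m)
def line(P):
    a=P.mean(0);d=np.linalg.svd(P-a)[2][0];d=d*np.sign(d[1]);return a,d
for n in S:
    print("==",n)
    P,_,_=sel(n,(0.5,0.8),(-0.45,0.25),(-.02,.015));print("mat z",np.median(P[:,2]))
    # rail
    P,f,_=sel(n,(0.55,0.75),(-0.02,0.40),(.15,.24));
    g=f.astype(int);gray=(g.max(1)-g.min(1)<40)
    P2=P[gray]
    for _ in range(4):
        a,d=line(P2);r=np.linalg.norm(np.cross(P2-a,d),axis=1);P2=P2[r<max(.008,np.median(r)*2)]
    print("rail",len(P2),a.round(4),d.round(4),"yaw",np.arctan2(-d[0],d[1]).round(4), "y range",P2[:,1].min(),P2[:,1].max(), "z90",np.percentile(P2[:,2],90))
    # posts: brown, z .15-.225
    for yr in ((.05,.25),(-.4,-.2)):
        P,f,_=sel(n,(.5,.8),yr,(.205,.235));
        if len(P): print("posttop",len(P),P.mean(0).round(4),np.ptp(P,axis=0).round(3))
    P,f,_=sel(n,(.55,.85),(-.3,.1),(.25,.275))
    r=cv2.minAreaRect((P[:,:2]*1000).astype(np.float32));print("hood",len(P),r,np.median(P[:,2]))
    P,f,_=sel(n,(.68,.85),(-.25,.05),(.02,.075));
    print("mark cand",len(P),P.mean(0).round(4) if len(P) else'', P[np.argsort(-P[:,2])[:5]].round(4).tolist())
    P,f,_=sel(n,(.35,.58),(-.17,0.02),(.02,.2))
    for a,b in ((.02,.04),(.04,.075),(.075,.09),(.09,.125),(.125,.16)):
        q=P[(P[:,2]>a)&(P[:,2]<b)]
        if len(q)>4:print("car",a,len(q),cv2.minAreaRect((q[:,:2]*1000).astype(np.float32)),q[:,:2].mean(0).round(3),q[:,2].max().round(3))
    for t,x,y in(("glue",(.38,.5),(-.3,-.17)),("gear",(.35,.46),(.0,.13))):
        P,f,_=sel(n,x,y,(.005,.2));print(t,P.mean(0).round(3),P[:,2].max().round(3))
im=cv2.resize(S["side"]["f"][120:250,220:400],None,fx=4.4,fy=4.4,interpolation=2);cv2.imwrite("pics/c1.png",im)
E
```

```text
== side
mat z 0.001608163985003408
rail 218 [0.6391 0.118  0.2052] [-0.109   0.994   0.0043] yaw 0.1092 y range -0.01678147389466733 0.26399140236646945 z90 0.20914567981980264
posttop 91 [0.6369 0.143  0.2078] [0.034 0.197 0.009]
posttop 106 [ 0.6788 -0.2436  0.216 ] [0.029 0.06  0.021]
hood 1579 ((697.1275634765625, -107.31535339355469), (148.62423706054688, 174.16946411132812), 6.014741897583008) 0.2614946481540016
mark cand 165 [ 0.7573 -0.0611  0.0449] [[0.7446, -0.0206, 0.0745], [0.7767, -0.183, 0.0741], [0.781, -0.1788, 0.0733], [0.7472, -0.0278, 0.0732], [0.7538, -0.0254, 0.0729]]
car 0.02 264 ((480.5159606933594, -81.1768798828125), (117.54337310791016, 52.007598876953125), 4.515671730041504) [ 0.488 -0.088] 0.04
car 0.04 224 ((473.57232666015625, -81.43017578125), (102.88321685791016, 51.04248809814453), 2.084005832672119) [ 0.445 -0.084] 0.075
car 0.075 128 ((446.1537170410156, -81.23300170898438), (50.69070816040039, 46.725852966308594), 88.85726165771484) [ 0.447 -0.082] 0.09
car 0.09 139 ((471.5948181152344, -81.98150634765625), (96.72774505615234, 49.941837310791016), 
[... 880 characters left out ...]
-79.43041229248047), (112.36193084716797, 45.7965202331543), 1.681926965713501) [ 0.512 -0.077] 0.04
car 0.04 46 ((478.0776062011719, -81.336669921875), (42.6539421081543, 108.8446273803711), 89.29979705810547) [ 0.461 -0.077] 0.067
car 0.075 56 ((446.1944274902344, -80.81820678710938), (44.38463592529297, 44.27707290649414), 88.95977020263672) [ 0.45 -0.08] 0.09
car 0.09 17 ((470.4366455078125, -79.82978820800781), (90.93208312988281, 45.2599983215332), 2.163576364517212) [ 0.463 -0.077] 0.125
car 0.125 73 ((488.4849853515625, -79.0357666015625), (60.68741989135742, 46.063079833984375), 2.4074172973632812) [ 0.487 -0.078] 0.149
glue [ 0.439 -0.231  0.047] 0.12
gear [0.406 0.067 0.009] 0.025
```

View pics/c1.png

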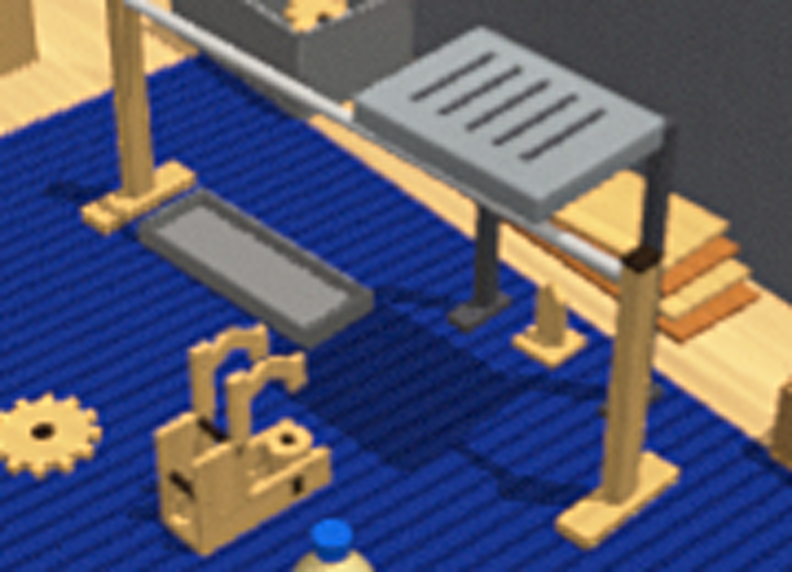

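The wood point at crop (548,290), about px (344,186) in the full frame, is the mark's tip. The carrier's yaw is about 0.035 and the rail's about 0.113. I can only shift and turn about tool z, so I need to learn how to lean the tool. First I'll go to a free, high spot, while a script extracts the mark's position.

Emit:
play_rows(
  motion=[
    {"jaw":1,"tz":-60,"turn":-0.137},
    {"tz":-60,"turn":-0.137},
    {"tz":-60,"turn":-0.137},
    {"tz":-60},
    {"tx":-30,"ty":-48},
    {"tx":-30,"ty":-48},
    {"tx":-30,"ty":-48},
    {"tx":-30,"ty":-48},
    {"tx":-30,"ty":-48},
    {"tx":-30,"ty":-48},
    {"tx":-30,"ty":-48},
    {"tx":-30,"ty":-48},
  ],
)

```text
invalid input at $.motion[0]: expected keys jaw, tx, ty, tz, turn
```

```bash
python3 - <<'E'
from h import *
print({k:np.round(v,3) for k,v in sense().items() if k in("t","joints","position","tool_rot")})
S=np.load("side0.npz");W=S["W"];f=S["f"].astype(int)
yd=np.array([-.113,.9936]);xd=np.array([.9936,.113])
o=np.array([.641,.1175])
for v in range(180,208):
    for u in range(334,360):
        b,g,r=f[v,u]
        if r>b+40 and W[v,u,2]<.08 and W[v,u,2]>-.005:
            q=W[v,u,:2]-o
            if .07<q@xd<.13: print(v,u,W[v,u].round(4),(q@xd).round(4),(q@yd).round(4)) if v<200 and u%2==0 or v<188 else 0
E
```

```text
{'t': np.float64(1.0), 'joints': array([ 1.052,  0.313,  1.498, -0.   ,  1.331, -0.223]), 'position': array([0.153, 0.502, 0.231]), 'tool_rot': array([ 0.463,  3.107, -0.   ])}
184 344 [ 0.7652 -0.0787  0.057 ] 0.1012 -0.2089
184 345 [ 0.764  -0.0845  0.0611] 0.0994 -0.2146
184 346 [ 0.7665 -0.0867  0.0612] 0.1016 -0.2171
184 347 [ 0.7715 -0.0864  0.0585] 0.1066 -0.2173
185 343 [ 0.7612 -0.0783  0.0545] 0.0973 -0.2081
185 344 [ 0.7606 -0.0836  0.058 ] 0.0961 -0.2133
185 345 [ 0.7613 -0.0875  0.0601] 0.0964 -0.2173
185 346 [ 0.7642 -0.0894  0.0598] 0.099 -0.2194
185 347 [ 0.7741 -0.0841  0.0517] 0.1094 -0.2154
186 343 [ 0.7622 -0.0775  0.0493] 0.0984 -0.2074
186 344 [ 0.7604 -0.084   0.0541] 0.0959 -0.2137
186 345 [ 0.7644 -0.0847  0.0526] 0.0997 -0.2149
186 346 [ 0.7642 -0.0896  0.0557] 0.0991 -0.2197
186 347 [ 0.7634 -0.0951  0.0595] 0.0976 -0.2251
186 348 [ 0.7699 -0.0932  0.055 ] 0.1043 -0.2239
187 343 [ 0.7589 -0.0812  0.0489] 0.0947 -0.2107
187 344 [ 0.7621 -0.0827  0.0483] 0.0977 -0.2126
187 345 [ 0.7617 -0.0878  0.0516] 0.0967 -0.2176
187 346 [ 0.7623 -0.0918  0.0538] 0.0969 -
[... 2386 characters left out ...]
 0.1154 -0.2355
198 338 [ 0.7426 -0.0768  0.0072] 0.079 -0.2046
198 340 [ 0.7524 -0.0764  0.0017] 0.0888 -0.2052
198 342 [ 0.753  -0.0855  0.0073] 0.0883 -0.2144
198 344 [ 0.7566 -0.0914  0.0092] 0.0912 -0.2206
198 346 [ 0.7626 -0.0949  0.0083] 0.0968 -0.2248
198 348 [ 0.7672 -0.0997  0.009 ] 0.1008 -0.2301
198 350 [ 0.7718 -0.1046  0.0097] 0.1049 -0.2354
198 352 [ 0.7822 -0.1038  0.0037] 0.1153 -0.2358
199 340 [ 0.7457 -0.0836  0.0056] 0.0813 -0.2117
199 342 [ 0.7508 -0.088   0.0057] 0.0859 -0.2166
199 344 [ 0.7548 -0.0935  0.0071] 0.0892 -0.2225
199 346 [ 0.7605 -0.0973  0.0066] 0.0945 -0.2269
199 348 [ 0.763  -0.1042  0.0097] 0.0962 -0.2341
199 350 [ 0.7752 -0.1016  0.0017] 0.1086 -0.2329
```

Emit:
play_rows(
  motion=[
    {"jaw":1,"tx":0,"ty":0,"tz":-60,"turn":-0.137},
    {"jaw":1,"tx":0,"ty":0,"tz":-60,"turn":-0.137},
    {"jaw":1,"tx":0,"ty":0,"tz":-60,"turn":-0.137},
    {"jaw":1,"tx":0,"ty":0,"tz":-60,"turn":0},
    {"jaw":1,"tx":-30,"ty":-48,"tz":0,"turn":0},
    {"jaw":1,"tx":-30,"ty":-48,"tz":0,"turn":0},
    {"jaw":1,"tx":-30,"ty":-48,"tz":0,"turn":0},
    {"jaw":1,"tx":-30,"ty":-48,"tz":0,"turn":0},
    {"jaw":1,"tx":-30,"ty":-48,"tz":0,"turn":0},
    {"jaw":1,"tx":-30,"ty":-48,"tz":0,"turn":0},
    {"jaw":1,"tx":-30,"ty":-48,"tz":0,"turn":0},
    {"jaw":1,"tx":-30,"ty":-48,"tz":0,"turn":0},
  ],
)

```text
t: 2.5
position: [0.4364, 0.1467, 0.4715]
tool_rot: [-0.181, 3.136, 0.0]
contact_force: [0.4, 1.2, -0.4]
opening: 0.0854
gripper_force: 0.0
```

```bash
cat > s.py <<'E'
from h import *
s=sense();M=R.from_rotvec(s["tool_rot"]).as_matrix()
print("t",round(s["t"],2),"q",s["joints"].round(3),"p",s["position"].round(4),"x",M[:,0].round(3),"y",M[:,1].round(3),"z",M[:,2].round(3),"F",s["contact_force"].round(1),"op",round(s["opening"],4),"gf",round(s["gripper_force"],1))
E
python3 s.py
```

```text
t 2.5 q [ 0.069  0.129  1.117  0.     1.896 -1.617] p [0.4364 0.1467 0.4715] x [-0.993 -0.115 -0.001] y [-0.115  0.993  0.   ] z [ 0.  0. -1.] F [ 0.4  1.2 -0.4] op 0.0854 gf 0.0
```

Emit:
play_rows(
  motion=[
    {"jaw":1,"tx":-55,"ty":10,"tz":0,"turn":0},
    {"jaw":1,"tx":-60,"ty":10,"tz":0,"turn":0},
    {"jaw":1,"tx":-60,"ty":0,"tz":0,"turn":0},
    {"jaw":1,"tx":-60,"ty":0,"tz":0,"turn":0},
    {"jaw":1,"tx":-60,"ty":0,"tz":0,"turn":0},
    {"jaw":1,"tx":-60,"ty":0,"tz":0,"turn":0},
    {"jaw":1,"tx":-60,"ty":0,"tz":0,"turn":0},
    {"jaw":1,"tx":-60,"ty":0,"tz":0,"turn":0},
  ],
)

```text
t: 3.5
position: [0.731, 0.1783, 0.3715]
tool_rot: [-0.174, 3.023, 0.035]
contact_force: [-0.3, 1.2, 0.6]
opening: 0.0855
gripper_force: 0.0
```

```bash
python3 s.py
```

```text
t 3.5 q [ 0.077  0.899  0.188  0.023  1.941 -1.6  ] p [0.731  0.1783 0.3715] x [-0.987 -0.113 -0.115] y [-0.116  0.993  0.017] z [ 0.112  0.03  -0.993] F [-0.3  1.2  0.6] op 0.0855 gf 0.0
```

Pushing past the reach limit makes the tool lean the wanted way. I'll continue, now outward and upward.

Emit:
play_rows(
  motion=[
    {"jaw":1,"tx":-50,"ty":3,"tz":-30,"turn":0},
    {"jaw":1,"tx":-50,"ty":3,"tz":-30,"turn":0},
    {"jaw":1,"tx":-50,"ty":3,"tz":-30,"turn":0},
    {"jaw":1,"tx":-50,"ty":3,"tz":-30,"turn":0},
  ],
)

```text
t: 4.0
position: [0.7406, 0.1693, 0.4175]
tool_rot: [-0.167, 2.896, 0.066]
contact_force: [-0.2, 0.1, -0.0]
opening: 0.0857
gripper_force: 0.0
```

```bash
python3 s.py
```

```text
t 4.0 q [ 0.056  0.842  0.187  0.047  1.872 -1.611] p [0.7406 0.1693 0.4175] x [-0.965 -0.108 -0.24 ] y [-0.119  0.992  0.031] z [ 0.235  0.058 -0.97 ] F [-0.2  0.1 -0. ] op 0.0857 gf 0.0
```

Emit:
play_rows(
  motion=[
    {"jaw":1,"tx":-50,"ty":-12,"tz":-30,"turn":0},
    {"jaw":1,"tx":-50,"ty":-12,"tz":-30,"turn":0},
    {"jaw":1,"tx":-50,"ty":-12,"tz":-30,"turn":0},
    {"jaw":1,"tx":-50,"ty":-12,"tz":-30,"turn":0},
  ],
)

```text
t: 4.5
position: [0.7493, 0.1073, 0.4713]
tool_rot: [-0.157, 2.775, 0.083]
contact_force: [-0.2, -0.1, 0.5]
opening: 0.0852
gripper_force: 0.0
```

```bash
python3 s.py
```

```text
t 4.5 q [-0.044  0.775  0.187  0.096  1.824 -1.687] p [0.7493 0.1073 0.4713] x [-0.929 -0.099 -0.355] y [-0.12   0.992  0.038] z [ 0.349  0.078 -0.934] F [-0.2 -0.1  0.5] op 0.0852 gf 0.0
```

Emit:
play_rows(
  motion=[
    {"jaw":1,"tx":-52,"ty":-22,"tz":-24,"turn":0},
    {"jaw":1,"tx":-52,"ty":-22,"tz":-24,"turn":0},
    {"jaw":1,"tx":-52,"ty":-22,"tz":-24,"turn":0},
    {"jaw":1,"tx":-52,"ty":-22,"tz":-24,"turn":0},
    {"jaw":1,"tx":-52,"ty":-22,"tz":-24,"turn":0},
    {"jaw":1,"tx":-52,"ty":-22,"tz":-24,"turn":0},
  ],
)

```text
t: 5.25
position: [0.7588, -0.0115, 0.5404]
tool_rot: [-0.139, 2.585, 0.08]
contact_force: [1.1, 0.2, -0.2]
opening: 0.0851
gripper_force: 0.0
```

```bash
python3 s.py
```

```text
t 5.25 q [-0.24   0.701  0.187  0.21   1.731 -1.829] p [ 0.7588 -0.0115  0.5404] x [-0.846 -0.083 -0.526] y [-0.116  0.993  0.029] z [ 0.52   0.085 -0.85 ] F [ 1.1  0.2 -0.2] op 0.0851 gf 0.0
```

Emit:
play_rows(
  motion=[
    {"jaw":1,"tx":-50,"ty":-30,"tz":-20,"turn":0},
    {"jaw":1,"tx":-50,"ty":-30,"tz":-20,"turn":0},
    {"jaw":1,"tx":-50,"ty":-30,"tz":-20,"turn":0},
  ],
)

```text
t: 5.62
position: [0.7549, -0.0803, 0.5721]
tool_rot: [-0.127, 2.491, 0.065]
contact_force: [-0.7, 0.5, -0.1]
opening: 0.0856
gripper_force: 0.0
```

```bash
python3 s.py
```

```text
t 5.62 q [-0.356  0.671  0.187  0.287  1.688 -1.907] p [ 0.7549 -0.0803  0.5721] x [-0.793 -0.076 -0.604] y [-0.107  0.994  0.016] z [ 0.599  0.077 -0.797] F [-0.7  0.5 -0.1] op 0.0856 gf 0.0
```

Emit:
play_rows(
  motion=[
    {"jaw":1,"tx":51,"ty":2,"tz":11,"turn":0},
    {"jaw":1,"tx":51,"ty":2,"tz":11,"turn":0},
    {"jaw":1,"tx":51,"ty":2,"tz":11,"turn":0},
    {"jaw":1,"tx":51,"ty":2,"tz":11,"turn":0},
    {"jaw":1,"tx":51,"ty":2,"tz":11,"turn":0},
    {"jaw":1,"tx":51,"ty":2,"tz":11,"turn":0},
    {"jaw":1,"tx":51,"ty":2,"tz":11,"turn":0},
    {"jaw":1,"tx":51,"ty":2,"tz":11,"turn":0},
    {"jaw":1,"tx":51,"ty":2,"tz":11,"turn":0},
    {"jaw":1,"tx":51,"ty":2,"tz":11,"turn":0},
  ],
)

```text
t: 6.88
position: [0.4435, -0.0909, 0.2103]
tool_rot: [-0.123, 2.491, 0.068]
contact_force: [-0.3, -1.1, -0.4]
opening: 0.0859
gripper_force: 0.0
```

```bash
cat >> s.py <<'E'
import sys
if len(sys.argv)>3:
    d=(np.array(list(map(float,sys.argv[1:4])))-s["position"])*1000
    print("tool mm",(M.T@d).round(1))
E
python3 s.py .382 -.089 .139
```

```text
t 6.88 q [-0.748 -0.096  2.166  0.735  0.767 -2.881] p [ 0.4435 -0.0909  0.2103] x [-0.794 -0.072 -0.604] y [-0.105  0.994  0.02 ] z [ 0.599  0.079 -0.797] F [-0.3 -1.1 -0.4] op 0.0859 gf 0.0
tool mm [91.8  6.9 20.1]
```

q6 is at its limit, so I'll make a half turn about tool z, which gives the same grasp.

Emit:
play_rows(
  motion=[
    {"jaw":1,"tx":0,"ty":0,"tz":-10,"turn":0.18},
    {"jaw":1,"tx":0,"ty":0,"tz":0,"turn":0.18},
    {"jaw":1,"tx":0,"ty":0,"tz":0,"turn":0.18},
    {"jaw":1,"tx":0,"ty":0,"tz":0,"turn":0.18},
    {"jaw":1,"tx":0,"ty":0,"tz":0,"turn":0.18},
    {"jaw":1,"tx":0,"ty":0,"tz":0,"turn":0.18},
    {"jaw":1,"tx":0,"ty":0,"tz":0,"turn":0.18},
    {"jaw":1,"tx":0,"ty":0,"tz":0,"turn":0.18},
    {"jaw":1,"tx":0,"ty":0,"tz":0,"turn":0.18},
    {"jaw":1,"tx":0,"ty":0,"tz":0,"turn":0.18},
    {"jaw":1,"tx":0,"ty":0,"tz":0,"turn":0.18},
    {"jaw":1,"tx":0,"ty":0,"tz":0,"turn":0.18},
  ],
)

```text
t: 8.38
position: [0.4386, -0.0919, 0.2194]
tool_rot: [2.367, 1.418, 0.852]
contact_force: [-0.4, 0.4, -0.2]
opening: 0.0855
gripper_force: 0.0
```

Emit:
play_rows(
  motion=[
    {"jaw":1,"tx":0,"ty":0,"tz":0,"turn":0.18},
    {"jaw":1,"tx":0,"ty":0,"tz":0,"turn":0.18},
    {"jaw":1,"tx":0,"ty":0,"tz":0,"turn":0.18},
    {"jaw":1,"tx":0,"ty":0,"tz":0,"turn":0.18},
    {"jaw":1,"tx":0,"ty":0,"tz":0,"turn":0.18},
    {"jaw":1,"tx":0,"ty":0,"tz":0,"turn":0.08},
  ],
)

```text
t: 9.12
position: [0.4386, -0.0919, 0.2194]
tool_rot: [-2.926, -0.149, -0.982]
contact_force: [-0.4, -0.1, -0.9]
opening: 0.0853
gripper_force: 0.0
```

```bash
python3 s.py .382 -.089 .139; python3 - <<'E'
from h import *
c=capture("side");W=cloud(c);cv2.imwrite("pics/side1.png",cv2.resize(c["frame"][80:300,150:440],None,fx=2.7,fy=2.7))
E
```

```text
t 9.12 q [-0.763 -0.121  2.16   0.717  0.799  0.273] p [ 0.4386 -0.0919  0.2194] x [0.793 0.075 0.604] y [ 0.107 -0.994 -0.018] z [ 0.599  0.079 -0.797] F [-0.4 -0.1 -0.9] op 0.0853 gf 0.0
tool mm [-93.3  -7.5  30.4]
```

View pics/side1.png

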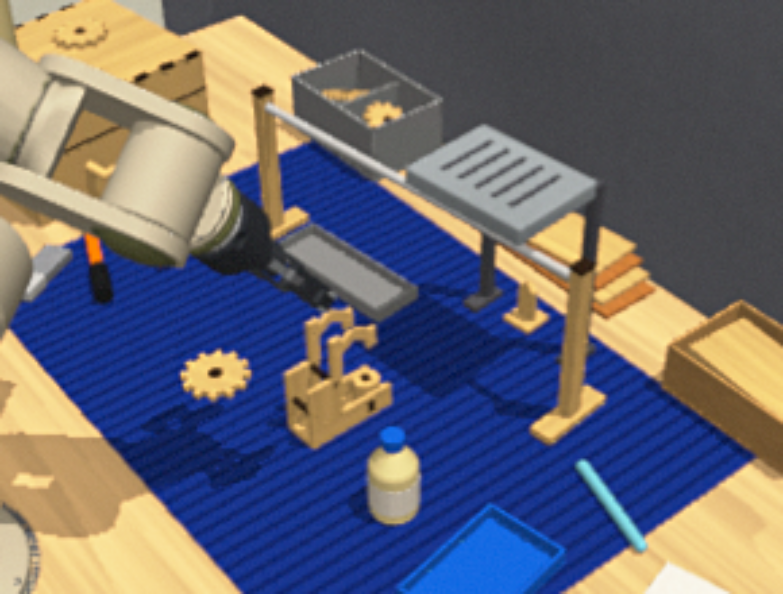

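The view shows the leaning gripper, with its tips at about (320,300), above the free-standing carrier at (335,390). I'll approach now.

```bash
python3 s.py .409 -.086 .103; python3 s.py .4542 -.080 .0435|tail -1
```

```text
t 9.18 q [-0.763 -0.121  2.16   0.717  0.799  0.275] p [ 0.4386 -0.0919  0.2194] x [0.794 0.073 0.604] y [ 0.106 -0.994 -0.019] z [ 0.599  0.079 -0.797] F [-0.3  0.3  0.4] op 0.0855 gf 0.0
tool mm [-93.4  -6.7  75.4]
tool mm [-93.   -6.7 150.4]
```

Emit:
play_rows(
  motion=[
    {"jaw":1,"tx":-31,"ty":-2,"tz":15,"turn":0},
    {"jaw":1,"tx":-31,"ty":-2,"tz":20,"turn":0},
    {"jaw":1,"tx":-31,"ty":-3,"tz":20,"turn":0},
    {"jaw":1,"tx":0,"ty":0,"tz":20,"turn":0},
    {"jaw":1,"tx":0,"ty":0,"tz":0,"turn":0},
  ],
)

```text
t: 9.8
position: [0.4088, -0.0857, 0.1027]
tool_rot: [-2.926, -0.156, -0.979]
contact_force: [-0.3, -0.9, 0.0]
opening: 0.0857
gripper_force: 0.0
```

```bash
python3 s.py .4542 -.080 .0435
```

```text
t 9.8 q [-0.826  0.071  2.387  1.124  0.58  -0.302] p [ 0.4088 -0.0857  0.1027] x [0.794 0.079 0.602] y [ 0.112 -0.994 -0.018] z [ 0.597  0.081 -0.798] F [-0.3 -0.9  0. ] op 0.0857 gf 0.0
tool mm [ 0.9  0.4 74.8]
```

Right on the line. Advance along tool z and close.

Emit:
play_rows(
  motion=[
    {"jaw":1,"tx":0,"ty":0,"tz":25,"turn":0},
    {"jaw":1,"tx":0,"ty":0,"tz":25,"turn":0},
    {"jaw":1,"tx":1,"ty":0,"tz":25,"turn":0},
    {"jaw":1,"tx":0,"ty":0,"tz":0,"turn":0},
    {"jaw":0.45,"tx":0,"ty":0,"tz":0,"turn":0},
    {"jaw":0.3,"tx":0,"ty":0,"tz":0,"turn":0},
    {"jaw":0.2,"tx":0,"ty":0,"tz":0,"turn":0},
    {"jaw":0.2,"tx":0,"ty":0,"tz":0,"turn":0},
    {"jaw":0.2,"tx":0,"ty":0,"tz":0,"turn":0},
  ],
  grip_force=50,
)

```text
t: 10.92
position: [0.4548, -0.0803, 0.0452]
tool_rot: [-2.927, -0.155, -0.984]
contact_force: [-6.9, -1.6, 12.6]
opening: 0.0465
gripper_force: 48.7
```

```bash
python3 s.py .4542 -.080 .0435; python3 - <<'E'
from h import *
c=capture("side");cv2.imwrite("pics/side2.png",cv2.resize(c["frame"][100:300,180:400],None,fx=2.9,fy=2.9))
E
```

```text
t 10.93 q [-0.696  0.328  2.319  1.532  0.462 -0.644] p [ 0.4548 -0.0803  0.0452] x [0.792 0.079 0.605] y [ 0.111 -0.994 -0.015] z [ 0.6    0.079 -0.796] F [-6.9 -1.6 12.6] op 0.0465 gf 48.7
tool mm [-1.5 -0.4  1. ]
```

View pics/side2.png

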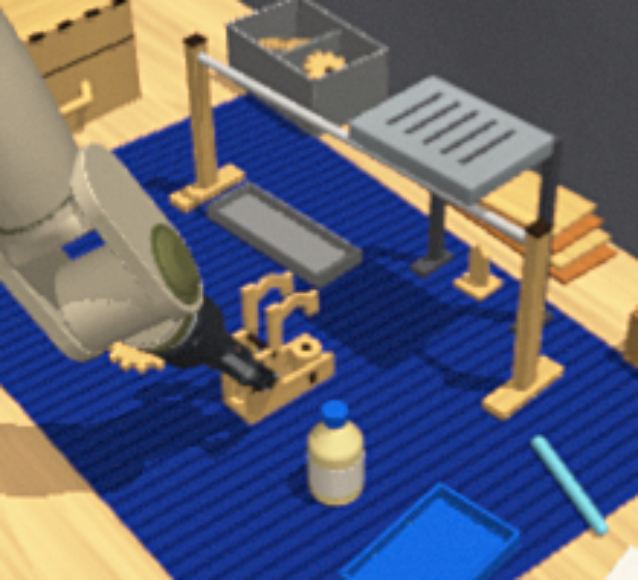

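Gripped the ear: opening 46.5 mm, with the fingers at about (255,370) on the cheek. Lift straight up and check.

Emit:
play_rows(
  motion=[
    {"jaw":0.2,"tx":10,"ty":0,"tz":-13,"turn":0},
    {"jaw":0.2,"tx":23,"ty":-0.7,"tz":-30,"turn":0},
    {"jaw":0.2,"tx":23,"ty":-0.7,"tz":-30,"turn":0},
    {"jaw":0.2,"tx":23,"ty":-0.7,"tz":-31,"turn":0},
    {"jaw":0.2,"tx":0,"ty":0,"tz":0,"turn":0},
    {"jaw":0.2,"tx":0,"ty":0,"tz":0,"turn":0},
  ],
  grip_force=60,
)

```text
t: 11.72
position: [0.4542, -0.0794, 0.1729]
tool_rot: [-2.926, -0.155, -0.979]
contact_force: [0.2, 0.5, -1.8]
opening: 0.0465
gripper_force: 60.7
```

```bash
cat > car.py <<'E'
from h import *
import sys
# carrier points in the carrier-expected box; report in the rail frame about o
yd=np.array([-.113,.9936,0]);xd=np.array([.9936,.113,0])
def look(name,lo,hi,png=None,crop=None):
    c=capture(name);W=cloud(c);f=c["frame"].astype(int)
    m=np.all((W>lo)&(W<hi),2)&(f[...,2]>f[...,0]+35)&(f[...,2]>90)
    P=W[m]
    if png: 
        a,b,cc,d=crop;cv2.imwrite(png,cv2.resize(c["frame"][a:b,cc:d],None,fx=3,fy=3))
    return P
def rf(P): 
    q=P-np.array([.641,.1175,0]);return np.c_[q@xd,q@yd,q[:,2]]*1000
E
python3 s.py .4542 -.080 .0435; python3 - <<'E'
from car import *
for n in("side","top"):
    P=look(n,[.38,-.2,.1],[.6,.05,.34],f"pics/{n}3.png",(120,280,210,400) if n=="side" else (130,260,220,380))
    q=rf(P);b=q[:,2];print(n,len(q),np.percentile(q,[1,99],axis=0).round(0).tolist())
    zt=np.percentile(b,99.5)
    for a,bb in((zt-25,zt+5),(zt-55,zt-25),(zt-110,zt-60),(zt-145,zt-110)):
        k=q[(b>a)&(b<bb)]
        if len(k)>8:print(round(a),len(k),np.percentile(k,[2,98],axis=0).round(0).tolist(),cv2.minAreaRect(k[:,:2].astype(np.float32)))
E
```

```text
t 11.72 q [-0.695 -0.01   2.203  0.825  0.651  0.171] p [ 0.4542 -0.0794  0.1729] x [0.794 0.078 0.602] y [ 0.111 -0.994 -0.018] z [ 0.597  0.081 -0.798] F [ 0.2  0.5 -1.8] op 0.0465 gf 60.7
tool mm [-77.9   3.  103.2]
side 993 [[-249.0, -209.0, 130.0], [-128.0, -153.0, 268.0]]
245 219 [[-249.0, -204.0, 246.0], [-145.0, -154.0, 269.0]] ((-206.69354248046875, -189.41165161132812), (141.83131408691406, 64.899169921875), 21.05609893798828)
215 129 [[-241.0, -230.0, 216.0], [-146.0, -153.0, 244.0]] ((-203.02865600585938, -186.50894165039062), (136.19102478027344, 65.36091613769531), 19.455177307128906)
160 195 [[-240.0, -204.0, 161.0], [-130.0, -154.0, 209.0]] ((-185.40435791015625, -185.39602661132812), (61.77886962890625, 113.27008056640625), 82.9154281616211)
125 419 [[-239.0, -203.0, 130.0], [-128.0, -153.0, 159.0]] ((-176.73797607421875, -177.9017791748047), (52.07841491699219, 127.80652618408203), 86.66370391845703)
top 489 [[-234.0, -202.0, 128.0], [-115.0, -153.0, 270.0]]
246 90 [[-204.0, -201.0, 248.0], [-142.0, -155.0, 271.0]] ((-193.98056030273438, -176.83457946777344), (45.793766021728516, 105.38316345214844), 86.74720764160156)
216 23 [[-244.0, -202.0, 218.0], [-143.0, -153.0, 243.0]] ((-193.41909790039062, -177.6630096435547), (44.4926872253418, 99.71382141113281), 82.13341522216797)
161 87 [[-229.0, -198.0, 161.0], [-127.0, -152.0, 208.0]] ((-179.90208435058594, -178.0283966064453), (47.10588455200195, 108.98165893554688), 84.7258071899414)
126 255 [[-233.0, -201.0, 129.0], [-115.0, -157.0, 160.0]] ((-173.44593811035156, -177.9339141845703), (43.9234733581543, 124.03534698486328), 86.07848358154297)
```

View pics/side3.png

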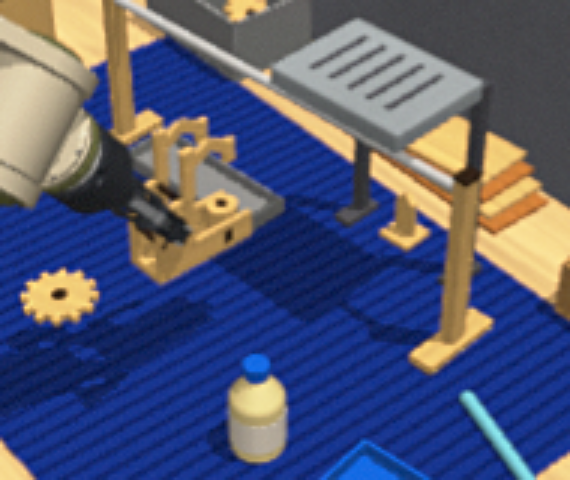

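Held level. In the rail frame the seat is at x −172, s −178 mm, z about 248 mm. Move sideways first, then forward over the rail.

Emit:
play_rows(
  motion=[
    {"jaw":0.2,"tx":0,"ty":-30,"tz":0,"turn":0},
    {"jaw":0.2,"tx":0,"ty":-48,"tz":0,"turn":0},
    {"jaw":0.2,"tx":-1,"ty":-50,"tz":1,"turn":0},
    {"jaw":0.2,"tx":-1,"ty":-50,"tz":1,"turn":0},
    {"jaw":0.2,"tx":27.4,"ty":0,"tz":20.7,"turn":0},
    {"jaw":0.2,"tx":27.4,"ty":0,"tz":20.7,"turn":0},
    {"jaw":0.2,"tx":27.4,"ty":0,"tz":20.7,"turn":0},
    {"jaw":0.2,"tx":27.4,"ty":0,"tz":20.7,"turn":0},
    {"jaw":0.2,"tx":27.4,"ty":0,"tz":20.7,"turn":0},
    {"jaw":0.2,"tx":0,"ty":0,"tz":0,"turn":0},
    {"jaw":0.2,"tx":0,"ty":0,"tz":0,"turn":0},
  ],
)

```text
t: 13.2
position: [0.6047, 0.1114, 0.1719]
tool_rot: [-2.928, -0.155, -0.973]
contact_force: [0.2, -0.3, -1.9]
opening: 0.0456
gripper_force: 62.7
```

```bash
python3 s.py .605 .1169 .1729; python3 - <<'E'
from car import *
for n in("side","top"):
    P=look(n,[.56,.05,.1],[.76,.19,.34],f"pics/{n}4.png",(80,260,210,400) if n=="side" else (100,230,170,350))
    q=rf(P);b=q[:,2];print(n,len(q),np.percentile(q,[1,99],axis=0).round(0).tolist())
    zt=np.percentile(b,99.5)
    for a,bb in((zt-25,zt+5),(zt-55,zt-25),(zt-145,zt-110)):
        k=q[(b>a)&(b<bb)]
        if len(k)>8:print(round(a),len(k),np.percentile(k,[2,98],axis=0).round(0).tolist(),cv2.minAreaRect(k[:,:2].astype(np.float32)))
E
```

```text
t 13.2 q [-0.057  0.303  1.827  0.302  0.394  1.166] p [0.6047 0.1114 0.1719] x [0.797 0.078 0.599] y [ 0.111 -0.994 -0.018] z [ 0.594  0.081 -0.8  ] F [ 0.2 -0.3 -1.9] op 0.0456 gf 62.7
tool mm [ 1.2 -5.4 -0.2]
side 736 [[-69.0, -31.0, 129.0], [40.0, 21.0, 265.0]]
242 169 [[-76.0, -30.0, 243.0], [28.0, 20.0, 267.0]] ((-23.987842559814453, -4.391170501708984), (53.35934829711914, 115.6548080444336), 84.16848754882812)
212 91 [[-46.0, -37.0, 212.0], [28.0, 23.0, 242.0]] ((-24.554119110107422, 2.1971206665039062), (103.54512023925781, 92.66669464111328), 16.566883087158203)
122 308 [[-67.0, -30.0, 127.0], [41.0, 20.0, 157.0]] ((-11.508220672607422, -4.879081726074219), (51.82316207885742, 117.6793441772461), 87.18626403808594)
top 402 [[-63.0, -27.0, 127.0], [48.0, 23.0, 268.0]]
244 92 [[-39.0, -27.0, 245.0], [26.0, 18.0, 269.0]] ((-19.287689208984375, -3.5664329528808594), (45.176963806152344, 98.40996551513672), 87.37545013427734)
214 34 [[-64.0, -27.0, 214.0], [23.0, 18.0, 241.0]] ((-21.266386032104492, -3.7105255126953125), (46.07448959350586, 92.23004913330078), 89.66258239746094)
124 169 [[-45.0, -26.0, 127.0], [49.0, 17.0, 159.0]] ((5.356472015380859, -3.8586502075195312), (43.703983306884766, 103.76310729980469), 88.90359497070312)
```

View pics/side4.png

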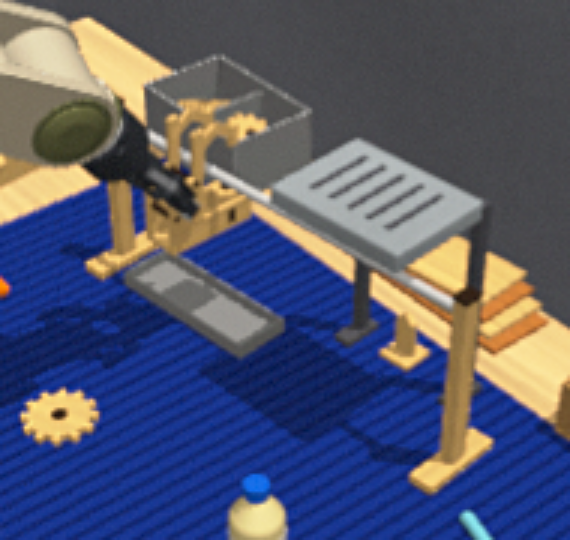

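Both hooks arch over the rail at about (200,130) in the crop. Lower gently.

Emit:
play_rows(
  motion=[
    {"jaw":0.2,"tx":-6,"ty":0,"tz":11,"turn":0},
    {"jaw":0.2,"tx":-8,"ty":0,"tz":11,"turn":0},
    {"jaw":0.2,"tx":-6,"ty":0,"tz":7,"turn":0},
    {"jaw":0.2,"tx":-2,"ty":0,"tz":3,"turn":0},
    {"jaw":0.2,"tx":0,"ty":0,"tz":0,"turn":0},
  ],
)

```text
t: 13.92
position: [0.6074, 0.1121, 0.1345]
tool_rot: [-2.927, -0.154, -0.978]
contact_force: [1.0, -0.7, -2.1]
opening: 0.0455
gripper_force: 62.7
```

```bash
python3 s.py .605 .1114 .128
```

```text
t 13.93 q [-0.054  0.367  1.857  0.389  0.302  1.075] p [0.6074 0.1121 0.1345] x [0.795 0.078 0.602] y [ 0.111 -0.994 -0.017] z [ 0.596  0.08  -0.799] F [ 1.  -0.7 -2.1] op 0.0455 gf 62.7
tool mm [-5.9  0.6  3.7]
```

Emit:
play_rows(
  motion=[
    {"jaw":0.2,"tx":-1.5,"ty":0,"tz":2,"turn":0},
    {"jaw":0.2,"tx":-1.5,"ty":0,"tz":2,"turn":0},
    {"jaw":0.2,"tx":0,"ty":0,"tz":0,"turn":0},
  ],
)

```text
t: 14.3
position: [0.6073, 0.1123, 0.1295]
tool_rot: [-2.927, -0.155, -0.978]
contact_force: [0.0, 0.2, -2.3]
opening: 0.0457
gripper_force: 62.7
```

```bash
python3 s.py .605 .1114 .128
```

```text
t 14.3 q [-0.054  0.375  1.861  0.405  0.29   1.059] p [0.6073 0.1123 0.1295] x [0.795 0.078 0.602] y [ 0.111 -0.994 -0.017] z [ 0.596  0.08  -0.799] F [ 0.   0.2 -2.3] op 0.0457 gf 62.7
tool mm [-2.9  0.6 -0.2]
```

Emit:
play_rows(
  motion=[
    {"jaw":0.2,"tx":-1.2,"ty":0,"tz":1.6,"turn":0},
    {"jaw":0.2,"tx":0,"ty":0,"tz":0,"turn":0},
  ],
)

```text
t: 14.55
position: [0.6074, 0.1123, 0.1276]
tool_rot: [-2.927, -0.155, -0.978]
contact_force: [-0.3, -0.4, -1.8]
opening: 0.0454
gripper_force: 62.7
```

Emit:
play_rows(
  motion=[
    {"jaw":0.2,"tx":-1.2,"ty":0,"tz":1.6,"turn":0},
    {"jaw":0.2,"tx":0,"ty":0,"tz":0,"turn":0},
  ],
)

```text
t: 14.8
position: [0.6078, 0.1123, 0.1264]
tool_rot: [-2.927, -0.155, -0.981]
contact_force: [-1.6, 0.8, 3.0]
opening: 0.0456
gripper_force: 63.5
```

Contact felt: the hook is resting on the rail. Slide under the hood along tool y, compensating its slight downward slope.

Emit:
play_rows(
  motion=[
    {"jaw":0.2,"tx":0.4,"ty":6,"tz":-0.5,"turn":0},
    {"jaw":0.2,"tx":0.2,"ty":18,"tz":-0.25,"turn":0},
    {"jaw":0.2,"tx":0.25,"ty":25,"tz":-0.35,"turn":0},
    {"jaw":0.2,"tx":0.25,"ty":25,"tz":-0.35,"turn":0},
    {"jaw":0.2,"tx":0.15,"ty":16,"tz":-0.2,"turn":0},
    {"jaw":0.2,"tx":0,"ty":0,"tz":0,"turn":0},
  ],
)

```text
t: 15.55
position: [0.6176, 0.0214, 0.1264]
tool_rot: [-2.928, -0.151, -0.979]
contact_force: [-1.5, -2.3, 1.6]
opening: 0.0456
gripper_force: 63.6
```

```bash
python3 s.py .618 .022 .127
```

```text
t 15.55 q [-0.25   0.383  1.861  0.683  0.363  0.639] p [0.6176 0.0214 0.1264] x [0.795 0.076 0.602] y [ 0.108 -0.994 -0.017] z [ 0.597  0.079 -0.798] F [-1.5 -2.3  1.6] op 0.0456 gf 63.6
tool mm [ 0.7 -0.6 -0.2]
```

Emit:
play_rows(
  motion=[
    {"jaw":0.2,"tx":0.2,"ty":18,"tz":-0.25,"turn":0},
    {"jaw":0.2,"tx":0.25,"ty":25,"tz":-0.35,"turn":0},
    {"jaw":0.2,"tx":0.25,"ty":25,"tz":-0.35,"turn":0},
    {"jaw":0.2,"tx":0.25,"ty":25,"tz":-0.35,"turn":0},
    {"jaw":0.2,"tx":0.2,"ty":20,"tz":-0.25,"turn":0},
    {"jaw":0.2,"tx":0,"ty":7,"tz":-0.1,"turn":0},
    {"jaw":0.2,"tx":0,"ty":0,"tz":0,"turn":0},
  ],
)

```text
t: 16.42
position: [0.6308, -0.097, 0.1263]
tool_rot: [-2.928, -0.152, -0.979]
contact_force: [-2.8, -2.5, 2.4]
opening: 0.0455
gripper_force: 64.1
```

```bash
python3 s.py .631 -.0998 .127; cat > fin.py <<'E'
from car import *
import sys
c=capture("side");W=cloud(c);f=c["frame"].astype(int)
m=np.all((W>[.58,-.2,.005])&(W<[.83,0,.23]),2)&(f[...,2]>f[...,0]+35)
q=rf(W.reshape(-1,3)).reshape(W.shape)
def rep(nm,k):
    v=q[k&m];
    if len(v)>3: print(nm,len(v),np.percentile(v,[3,50,97],axis=0).round(1).tolist())
rep("body",(q[...,2]>80)&(q[...,2]<112)&(q[...,0]<70))
rep("nose",(q[...,2]>75)&(q[...,2]<115)&(q[...,0]>20)&(q[...,0]<70))
rep("up",(q[...,2]>115)&(q[...,0]<70))
rep("mark",(q[...,2]>10)&(q[...,2]<62)&(q[...,0]>80)&(q[...,0]<125))
cv2.imwrite(sys.argv[1],cv2.resize(c["frame"][110:250,260:420],None,fx=4.5,fy=4.2))
E
python3 fin.py pics/f1.png
```

```text
t 16.43 q [-0.479  0.432  1.782  0.79   0.507  0.367] p [ 0.6308 -0.097   0.1263] x [0.795 0.077 0.602] y [ 0.109 -0.994 -0.017] z [ 0.597  0.079 -0.798] F [-2.8 -2.5  2.4] op 0.0455 gf 64.1
tool mm [ 0.3  2.8 -0.7]
body 312 [[-64.6, -238.4, 83.4], [-31.5, -231.8, 96.3], [44.5, -190.7, 111.3]]
nose 72 [[21.0, -238.8, 85.2], [30.8, -234.8, 104.3], [50.4, -194.9, 114.6]]
up 311 [[-65.8, -270.9, 115.9], [-25.7, -229.0, 167.1], [41.4, -190.8, 220.2]]
mark 92 [[85.7, -232.7, 10.8], [97.8, -218.6, 34.9], [106.2, -203.2, 58.9]]
```

View pics/f1.png

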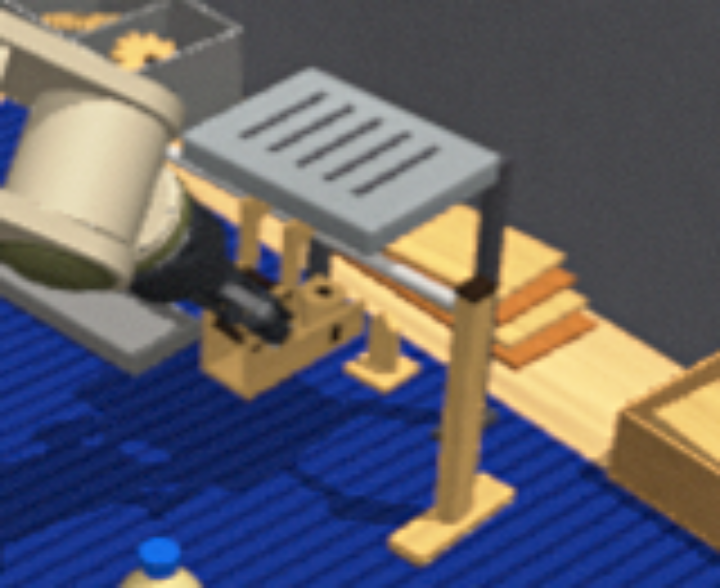

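The crop shows the carrier under the hood at about (290,350) and the mark at (382,350). The carrier's middle is at s ≈ −214.5 and the mark at −218. Nudge 3 mm, then release.

Emit:
play_rows(
  motion=[
    {"jaw":0.2,"tx":0,"ty":3.2,"tz":0,"turn":0},
    {"jaw":0.2,"tx":0,"ty":0,"tz":0,"turn":0},
    {"jaw":0.2,"tx":0,"ty":0,"tz":0,"turn":0},
  ],
  grip_force=20,
)

```text
t: 16.85
position: [0.631, -0.0991, 0.1262]
tool_rot: [-2.927, -0.156, -0.978]
contact_force: [-4.2, 2.0, 5.7]
opening: 0.0457
gripper_force: 63.8
```

Emit:
play_rows(
  motion=[
    {"jaw":0.6,"tx":0,"ty":0,"tz":0,"turn":0},
    {"jaw":0.7,"tx":0,"ty":0,"tz":0,"turn":0},
    {"jaw":0.8,"tx":0,"ty":0,"tz":0,"turn":0},
    {"jaw":0.8,"tx":0,"ty":0,"tz":0,"turn":0},
    {"jaw":0.8,"tx":0,"ty":0,"tz":0,"turn":0},
    {"jaw":0.8,"tx":0,"ty":0,"tz":0,"turn":0},
    {"jaw":0.8,"tx":0,"ty":0,"tz":0,"turn":0},
    {"jaw":0.8,"tx":0,"ty":0,"tz":0,"turn":0},
  ],
)

```text
t: 17.85
position: [0.631, -0.0996, 0.1262]
tool_rot: [-2.927, -0.155, -0.978]
contact_force: [0.3, 0.6, 0.8]
opening: 0.0683
gripper_force: 0.0
```

```bash
python3 s.py; python3 fin.py pics/f2.png
```

```text
t 17.85 q [-0.484  0.434  1.779  0.79   0.513  0.362] p [ 0.631  -0.0996  0.1262] x [0.795 0.078 0.602] y [ 0.111 -0.994 -0.017] z [ 0.597  0.08  -0.798] F [0.3 0.6 0.8] op 0.0683 gf 0.0
body 295 [[-67.4, -240.4, 84.0], [-35.6, -235.3, 96.8], [39.0, -194.3, 111.1]]
nose 55 [[21.9, -240.3, 84.7], [33.9, -236.3, 107.3], [46.2, -193.0, 114.2]]
up 322 [[-67.2, -261.1, 115.5], [-28.0, -229.4, 169.8], [37.3, -193.5, 219.7]]
mark 95 [[88.3, -234.5, 10.5], [97.8, -219.0, 35.4], [104.4, -203.2, 59.9]]
```

Centred to within about 1 mm. Back straight off along the tool axis.

Emit:
play_rows(
  motion=[
    {"jaw":1,"tx":0,"ty":0,"tz":-5,"turn":0},
    {"jaw":1,"tx":0,"ty":0,"tz":-20,"turn":0},
    {"jaw":1,"tx":0,"ty":0,"tz":-30,"turn":0},
    {"jaw":1,"tx":0,"ty":0,"tz":-40,"turn":0},
    {"jaw":1,"tx":0,"ty":0,"tz":-40,"turn":0},
    {"jaw":1,"tx":-20,"ty":0,"tz":-40,"turn":0},
    {"jaw":1,"tx":-20,"ty":0,"tz":-20,"turn":0},
    {"jaw":1,"tx":0,"ty":0,"tz":0,"turn":0},
    {"jaw":1,"tx":0,"ty":0,"tz":0,"turn":0},
  ],
)

```text
t: 19.02
position: [0.4832, -0.1185, 0.2579]
tool_rot: [-2.927, -0.154, -0.978]
contact_force: [0.4, -0.4, -0.1]
opening: 0.0857
gripper_force: 0.0
```

```bash
python3 s.py; python3 fin.py pics/f3.png; sleep 0; python3 fin.py pics/f4.png
```

```text
t 19.02 q [-0.728 -0.041  1.976  0.646  0.862  0.394] p [ 0.4832 -0.1185  0.2579] x [0.795 0.078 0.602] y [ 0.111 -0.994 -0.017] z [ 0.597  0.08  -0.798] F [ 0.4 -0.4 -0.1] op 0.0857 gf 0.0
body 308 [[-67.5, -239.8, 83.5], [-32.7, -234.9, 96.8], [38.5, -194.1, 111.1]]
nose 61 [[20.3, -240.8, 84.3], [30.0, -235.6, 106.4], [45.7, -192.1, 114.6]]
up 529 [[-65.9, -239.9, 116.8], [-33.0, -226.7, 153.6], [32.7, -192.7, 217.6]]
mark 88 [[93.3, -232.4, 11.6], [97.6, -218.8, 36.3], [104.8, -205.8, 57.3]]
body 312 [[-66.9, -240.2, 84.5], [-32.2, -235.0, 97.3], [38.4, -195.5, 111.2]]
nose 61 [[20.4, -240.3, 85.6], [32.3, -235.9, 107.0], [45.8, -194.1, 114.6]]
up 531 [[-65.7, -240.1, 115.8], [-33.5, -226.3, 153.0], [31.1, -193.7, 217.4]]
mark 93 [[91.9, -232.2, 10.9], [96.9, -219.9, 34.6], [104.8, -205.4, 60.4]]
```

View pics/f3.png

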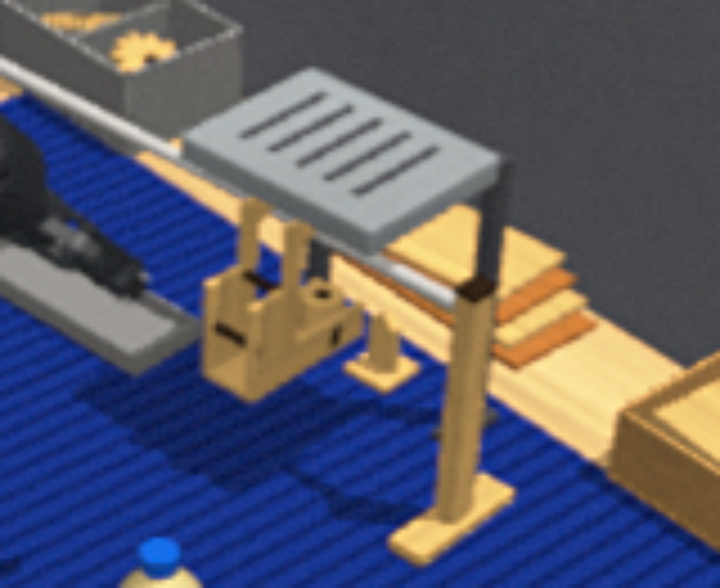

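The carrier (about 280,330) hangs level and free under the hood. Its middle is at s ≈ −217 and the mark's at about −218.5. The gripper is clear.

```bash
python3 -c "
from station import *
print(sign_off())"
```

```text
the job is handed in; nothing more can be done
None
```

The carrier was hooked on the open stretch, slid under the hood, and left hanging freely and still about 1–2 mm from the index post's line along the rail. The job was handed in at about 19 s, with the gripper clear; the glue bottle, gear and tray were never approached, though I didn't re-measure them.

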